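# Hold the orange panel up to the copy camera

### The job

Turn the black knob on the panel stand anticlockwise until its latch is well clear of the orange panel, then lift the panel straight up out of its grooves. Hold it up to the copy camera: upright, painted side facing the lens squarely, with the middle of the panel straight in front of the middle of the lens and 15 cm out from it. Finish while holding it there, still and clear of everything else, with the latch left open, the camera untouched and the other things on the table where they were.

Things in the scene. Friction and masses are not known exactly. Their poses are not given: they have to be found in the camera images.
- stand: Fixed wooden stand for one panel. Base 110 (x) x 250 (y) x 20 mm; the origin is the centre of its underside, on the table. At y = -68 and +68 mm stand grooved uprights to 85 mm above the table: their lips clasp the outer 10 mm of the panel's two ends, with 2 mm of play all round. A steel post (radius 10 mm) at y = +85 mm carries the latch at its top.
- latch (a joint): Angle of the latch about its post, rad: 0 = steel arm along the stand's -y, over the panel's top edge; grows anticlockwise from above to a stop at 1.6 (arm towards the stand's +x). Starts at 0 to 0.25. The arm is 14 mm wide, reaches 45 mm from the axis, 123 to 131 mm above the table. The panel can rise above 0.8; well clear is above 1.0. Stays where left (friction 0.06 N m).
- latch_knob (a point): Grip point of the black bar knob on the latch, on the turning axis, 153 mm above the table. The bar is 44 mm long (this point's y, along the latch arm: a white mark on its top points the way the arm does) and 14 mm thick (this point's x), from 135 to 165 mm above the table.
- panel: Loose wooden panel, about 110 g, 18 mm thick (its x) x 120 mm wide (y) x 100 mm high (z). Origin: centre of its lower edge face. The +x face is painted orange with red and white shapes, the -x face is bare wood. It starts in the stand, 20 mm above the table (top edge at 120 mm), axes parallel to the stand's; pinch the middle of its top across the thickness.
- panel_center (a point): Centre of the panel, 50 mm above its lower edge; axes as the panel's.
- panel_edge (a point): Middle of the panel's +y end face, 60 mm from its centre; axes as the panel's.
- copy_stand: Fixed copy camera: grey base 170 x 160 x 18 mm, an aluminium column 360 mm high, and a black camera head on it at a height that differs from time to time (lens 180 to 260 mm above the table; read the lens). The origin is on the underside of the base, straight below the camera head; the camera looks level along its own -x, towards the robot's left.
- lens (a point): Middle of the front of the lens (black barrel 64 mm across with a red ring, ending at the glass). Its -x points level out of the lens along the line of sight, z is up. The place to present is 150 mm out along -x; a panel held right has its axes parallel to these (panel +x face towards the lens).
- spray_can: Bystander: spray can, 62 mm across, 190 mm high; origin at the underside centre.
- jar: Bystander: paint jar, 72 mm across, 85 mm high; origin at the underside centre.
- brush_pot: Bystander: metal pot of brushes, 72 mm across, 190 mm high in all; origin at the underside centre.
- scraper: Bystander: scraper with a red handle lying along its x, 215 mm long, 26 mm high; origin on the table below its middle.
- bench_brush: Bystander: blue bench brush lying along its x, 270 mm long, 30 mm high; origin on the table near its middle.
- blue_panel: Bystander: a like panel painted blue, 120 x 100 x 18 mm, lying flat painted side up; origin at the centre of one long edge face.
- offcut: Bystander: wood offcut 150 x 90 x 40 mm; origin at the underside centre.
Things that resemble listed ones, but are neither listed nor needed, are in the scene too. What is shaped like the panel but green, pink or yellow is not meant.

How it is judged:
By the outcome, as a careful person would: the job done as asked, in the order asked, and still so for the second after the job is handed in, while the arm keeps its last pose, push and grip.
It also fails if it takes over 45 s, if anything falls off the work surface, if the arm or the gripper's body presses on something with over 40 N, if the wrist force passes 120 N, or if a joint passes its speed limit or range.

### The arm

A 6-joint arm with a two-finger parallel gripper is mounted at the origin on the work surface. World frame = base frame: x ahead of the robot, y to its left, z up, the work surface at z = 0. Lengths are in m, angles in degrees, forces in N, time in s.
With the tool pointing down it reaches from about 0.375 to 0.9 m from the base axis. Payload 3.1 kg.
Tool frame: the origin (TCP) lies between the finger pads; the fingertips stand 11 mm ahead of it and the grasp point (between the pads) lies 8 mm behind it; z points along the fingers, y is the line along which they close (so a half turn about z gives the same grasp; the last joint's range is limited). The gripper opens to 87 mm and grips with 3 to 60 N. Pads are 19 mm wide; open, the fingers measure 117 mm over their backs; the gripper's body (75 mm by 190 mm) begins 51 mm behind the grasp point.
Start: joints at [-80.415, 30.224, 82.088, -0, 67.689, -10.227], TCP at [0.212, -0.588, 0.234] pointing down, gripper open.
Joint ranges: [-176.69, 176.69], [-43.24, 126.21], [12.49, 139.97], [-82, 262], [0, 151.66], [-163.58, 163.58]. Speed limits (degrees/s): [159.86, 159.86, 180, 180, 180, 180].

### API

Orientations are given as a 3x3 rotation matrix whose columns are the frame's x, y, z axes.
In Python, from rig import bot, viewer, workorder, models gives the robot as it stands.
- The arm moves only by the shell command python3 -m jog 'ROWS'. ROWS is JSON, a list of rows, each a list of 7 numbers: the opening, from 0 (shut) to 1 (fully open), then the shift along the tool's x, y, z in m, then the turn, a rotation vector about the tool's x, y, z in degrees. In form: [[claw, x, y, z, ax, ay, az], ...]. A call has 1 to 20 rows; each row is the pose to reach, as a shift and turn from the pose commanded when the call began, along the tool's axes at that moment; what a row does not reach only later rows make up. A row lasts 1/8 s, in which the tool goes at most 62.5 mm and 10.7 degrees, less where a joint would pass 70% of its speed; a pose out of reach is approached as far as the arm can. A call with a gripper value outside its range is refused whole. The fingers move at their own pace and stop on an object; the grip force is fixed at half the most. Time passes only in rows, so rows that repeat a pose let the fingers close. It gives the time, the measured TCP pose, the force, the opening and the grip force at its end, in the units of the state.
- bot.read_state(): the state, without advancing time (a new reading comes with each control period).
- viewer.capture(name): name is "scene" or "top" or "wrist"; returns (picture, depth): 480x640x3 uint8, blue, green, red; 480x640 float32, m along the optical axis (not along the pixel's ray), 0 where there is no reading.
- viewer.camera_info(name): a dict with "fx", "fy", "cx", "cy" (pixels), "dist_coeffs" ([k1, k2, p1, p2, k3] as OpenCV has them; the pictures are not rectified), "world_to_cam" (4x4, takes a point from world to camera coordinates). Camera axes: x right, y down, z forward; pixel columns grow to the right and rows downward; lengths in m; the calibration is good to about 2 mm. A picture is of the moment at which its call begins: read the wrist's pose just before it. camera_info takes no time and is no camera call; for the wrist camera it gives the pose at the moment of the call.
- workorder.hand_in(): hands the job in; it is judged then, once.
Trained networks look in the newest picture that a camera, given by its name, has taken for a name from the list of things; names that differ only in an ending like _2 or _b are one class to them, and where a whole thing is asked for, a point or a joint stands for the part that bears it (a point fixed in the world has none). Each returns a list of dicts, best first, with "p" (0 to 1); they miss things now and then, are a little off and sometimes report something else, mostly with a low value. They report only what shows in the picture. A call takes as long as a camera call. They do not tell look-alikes from the thing itself.
- models.outline_of(camera, thing): "mask" (480x640 bool, what is visible of it).
- models.tip_of(camera, thing): "xyz" ([x, y, z] in m, in world coordinates, good to about 4 mm: a listed point, or the origin of a listed thing).
The state is a dict: "time_s": time; "joint_positions": joint angles; "qvel": joint speeds; "tau": joint torques, N m; "position": TCP position; "tcp_rot": TCP orientation; "force": force on the tool from outside, world axes, zero at the start; "moment": the same for the moment, N m; "opening": opening from 0.0 (shut) to 1.0 (fully open); "grasp_force": force on a finger pad.
Only numpy, scipy, OpenCV 4.12 (cv2) and the standard library are available. Lean on these libraries where they do the work, as an engineer would, in place of code of your own. Each camera call takes 0.05 s, during which the arm holds its last target. There are 200 camera calls.

## Working session

There is one attempt and no reset: what is moved stays moved. The work goes in short steps, Python scripts to look and compute and a shell command to move; the robot and the scene stay as the last step left them, time stands still between calls to the robot, and variables do not carry over. Pictures are saved under pics/ and viewed, at most 10 in all, crops included, and the job is handed in when it is done.

```bash
mkdir -p pics; ls; python3 - <<'E'
from rig import bot, viewer, workorder, models
import cv2, numpy as np
s=bot.read_state(); print({k:np.round(v,3).tolist() for k,v in s.items()})
ims=[]
for c in ("scene","top"):
    im,d=viewer.capture(c); ims.append(im); cv2.imwrite(f"pics/{c}0.png",im); np.save(f"pics/{c}0.npy",d)
    for t in ("stand","latch_knob","panel","panel_center","panel_edge","lens","copy_stand","latch"):
        try: print(c,t,[(round(r['p'],2),np.round(r['xyz'],3).tolist()) for r in models.tip_of(c,t)[:4]])
        except Exception as e: print(c,t,e)
E
```

```text
pics
{'time_s': 0.0, 'joint_positions': [-80.413, 30.28, 82.158, -0.002, 67.689, -10.229], 'qvel': [-0.065, 0.041, 0.017, 0.038, 0.055, -0.0], 'tau': [0.001, -44.003, -17.659, 0.063, 0.058, -0.0], 'position': [0.212, -0.587, 0.233], 'tcp_rot': [[0.941, 0.339, -0.0], [0.339, -0.941, 0.002], [0.0, -0.002, -1.0]], 'force': [-0.799, 0.581, 0.274], 'moment': [-0.022, 0.009, 0.042], 'grasp_force': 0.0, 'opening': 1.0}
scene stand [(0.83, [0.514, 0.137, -0.002])]
scene latch_knob [(0.72, [0.46, -0.412, 0.196]), (0.61, [0.521, 0.22, 0.151]), (0.33, [0.515, 0.136, -0.003])]
scene panel [(0.93, [0.349, 0.121, 0.002]), (0.92, [0.492, 0.404, -0.002]), (0.83, [0.515, 0.137, 0.021]), (0.69, [0.346, -0.04, -0.0])]
scene panel_center [(0.97, [0.345, 0.123, 0.05]), (0.7, [0.515, 0.133, 0.068]), (0.66, [0.346, -0.039, 0.051]), (0.59, [0.494, 0.404, 0.052])]
scene panel_edge [(0.95, [0.546, 0.433, 0.048]), (0.88, [0.351, 0.183, 0.052]), (0.63, [0.286, -0.039, 0.052])]
scene lens [(0.74, [0.462, -0.411, 0.196]), (0.53, [0.771, -0.133, -0.002])]
scene copy_stand [(0.69, [0.463, -0.468, -0.003])]
scene la
[... 230 characters left out ...]
 0.153])]
top panel [(0.91, [0.346, 0.122, -0.002]), (0.9, [0.346, -0.038, 0.001]), (0.83, [0.491, 0.4, 0.002]), (0.76, [0.513, 0.132, 0.021])]
top panel_center [(0.76, [0.515, 0.134, 0.07]), (0.7, [0.492, 0.404, 0.05]), (0.62, [0.346, -0.041, 0.053]), (0.6, [0.346, 0.122, 0.051])]
top panel_edge [(0.8, [0.284, -0.041, 0.047]), (0.71, [0.546, 0.432, 0.048]), (0.68, [0.516, 0.194, 0.072]), (0.58, [0.348, 0.183, 0.05])]
top lens [(0.71, [0.465, -0.408, 0.199])]
top copy_stand [(0.73, [0.464, -0.471, 0.002]), (0.51, [0.511, 0.135, 0.001])]
top latch it knows: bench_brush, blue_panel, brush_pot, copy_stand, jar, latch_knob, lens, offcut, panel, panel_center, panel_edge, scraper, spray_can, stand
```

View pics/scene0.png

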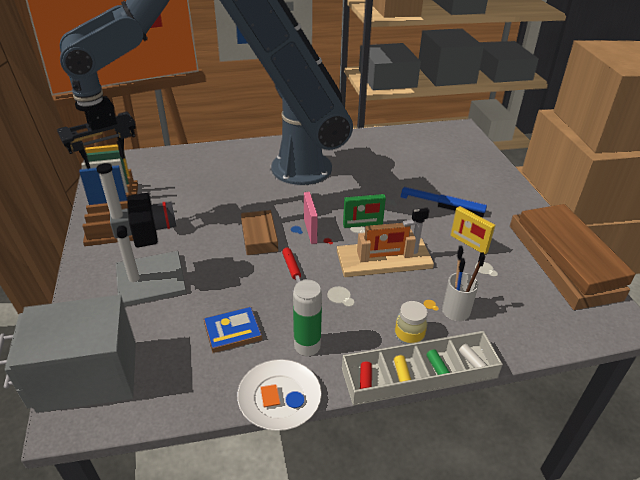

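View pics/top0.png

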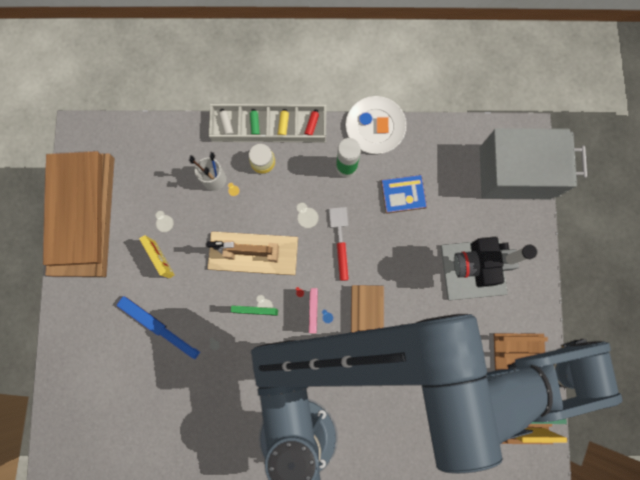

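Candidates for "panel" in the scene picture: green (363,210), pink (311,217), yellow (470,230), blue lying flat (233,328), and orange in the stand (388,241). Only the last fits: it is orange with red and white shapes and stands in the grooved stand. Now I'll confirm it in a crop and measure stand and copy-stand yaw from depth.

```bash
cat > h.py <<'E'
import numpy as np, cv2
from rig import bot, viewer, workorder, models
def cloud(c,d,ci=None):
    ci=ci or viewer.camera_info(c); K=np.array([[ci['fx'],0,ci['cx']],[0,ci['fy'],ci['cy']],[0,0,1]])
    v,u=np.mgrid[0:480,0:640]
    n=cv2.undistortPoints(np.stack([u,v],-1).reshape(-1,1,2).astype(np.float64),K,np.array(ci['dist_coeffs'],float)).reshape(480,640,2)
    P=np.dstack([n[...,0]*d,n[...,1]*d,d,np.ones_like(d)]); W=P@np.linalg.inv(np.array(ci['world_to_cam'])).T
    W=W[...,:3]; W[d==0]=np.nan; return W
def rect(P):
    r=cv2.minAreaRect(P[:,:2].astype(np.float32)*1000); b=cv2.boxPoints(r); 
    e=[b[1]-b[0],b[2]-b[1]]; e=max(e,key=np.linalg.norm)
    return np.round(r[0],1),np.round(r[1],1),round(float(np.degrees(np.arctan2(e[1],e[0]))),2)
def sel(W,x0,x1,y0,y1,z0,z1):
    m=(W[...,0]>x0)&(W[...,0]<x1)&(W[...,1]>y0)&(W[...,1]<y1)&(W[...,2]>z0)&(W[...,2]<z1); return m
E
python3 - <<'E'
from h import *
for c in("top","scene"):
    W=cloud(c,np.load(f"pics/{c}0.npy"))
    for n,b in dict(base=(.43,.6,0,.28,.012,.028),paneltop=(.48,.55,.06,.2,.112,.126),knobtop=(.47,.57,.17,.27,.158,.172),copybase=(.34,.6,-.6,-.3,.01,.026),barrel=(.4,.52,-.46,-.36,.15,.26)).items():
        m=sel(W,*b); P=W[m]
        if len(P)>5: print(c,n,len(P),rect(P),np.round(P.min(0),3),np.round(P.max(0),3))
ims=cv2.imread("pics/scene0.png")[190:290,320:460]; t=cv2.imread("pics/top0.png")[220:290,190:310]
a=cv2.resize(ims,(560,400),interpolation=2); b=cv2.resize(t,None,fx=560/120,fy=560/120)[:200]
cv2.imwrite("pics/crop.png",np.vstack([a,cv2.resize(t[5:45],(560,187),interpolation=2)]))
E
```

```text
top base 2312 (array([512.1, 147.3]), array([267.5, 112.6]), 86.84) [0.45  0.011 0.012] [0.571 0.278 0.028]
top paneltop 273 (array([511.4, 137.9]), array([119.3,  20.4]), 86.1) [0.499 0.078 0.112] [0.525 0.198 0.126]
top knobtop 86 (array([515.5, 222.2]), array([13.9, 42.6]), -88.09) [0.508 0.201 0.158] [0.522 0.243 0.17 ]
top copybase 1465 (array([ 467.2, -458.5]), array([259.1, 254.2]), 2.0) [ 0.342 -0.588  0.01 ] [ 0.598 -0.329  0.026]
top barrel 911 (array([ 464.8, -430.1]), array([ 59.8, 110.2]), -0.03) [ 0.41  -0.46   0.164] [ 0.52  -0.4    0.259]
scene base 1692 (array([513. , 135.7]), array([251.2, 120.5]), 86.42) [0.446 0.008 0.012] [0.574 0.262 0.028]
scene paneltop 293 (array([511.3, 135.3]), array([121.,  26.]), 86.19) [0.496 0.074 0.112] [0.528 0.195 0.126]
scene knobtop 92 (array([517.8, 220.9]), array([18.8, 46.9]), -82.41) [0.505 0.198 0.158] [0.527 0.243 0.171]
scene copybase 2543 (array([ 461.9, -454.1]), array([181.5, 265. ]), -76.74) [ 0.343 -0.589  0.01 ] [ 0.559 -0.346  0.026]
scene barrel 636 (array([ 470.3, -431.8]), array([98.9, 56.2]), 0.26) [ 0.421 -0.46   0.167] [ 0.52  -0.404  0.259]
```

View pics/crop.png

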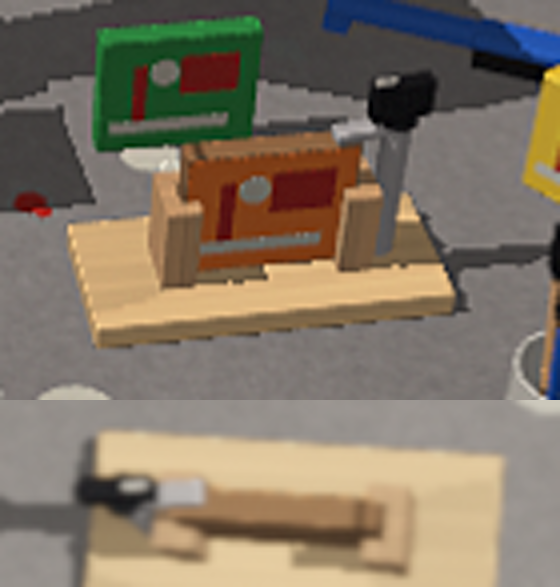

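The crop shows the orange panel with red and white shapes in the grooves, with the steel arm over its top edge at (370,130) and the black knob with a white mark at (400,95). Stand yaw is about -3.6° and the knob is at about (0.518, 0.220). I'll move over the knob for a close look.

```bash
cat >> h.py <<'E'
from scipy.spatial.transform import Rotation as Ro
def down(a):
    a=np.radians(a); x=np.array([np.cos(a),np.sin(a),0]); z=np.array([0,0,-1.]); return np.column_stack([x,np.cross(z,x),z])
def rel(p,R):
    s=bot.read_state(); R0=np.array(s['tcp_rot']); 
    print('shift',np.round(R0.T@(np.array(p)-s['position']),4),'turn',np.round(Ro.from_matrix(R0.T@R).as_rotvec(degrees=True),2))
E
python3 -c "
from h import *
rel([.518,.22,.40],down(95)); rel([.50,.19,.32],down(95))"
```

```text
shift [ 0.5619 -0.6564 -0.1665] turn [  0.     0.   -75.19]
shift [ 0.5348 -0.6343 -0.0865] turn [  0.     0.   -75.19]
```

```bash
python3 -m jog '[[1,0,0,-0.06,0,0,0],[1,0,0,-0.12,0,0,0],[1,0.04,-0.04,-0.166,0,0,-5],[1,0.562,-0.656,-0.166,0,0,-75],[1,0.562,-0.656,-0.166,0,0,-75],[1,0.562,-0.656,-0.166,0,0,-75],[1,0.562,-0.656,-0.166,0,0,-75],[1,0.562,-0.656,-0.166,0,0,-75],[1,0.562,-0.656,-0.166,0,0,-75],[1,0.562,-0.656,-0.166,0,0,-75],[1,0.562,-0.656,-0.166,0,0,-75],[1,0.562,-0.656,-0.166,0,0,-75],[1,0.562,-0.656,-0.166,0,0,-75],[1,0.562,-0.656,-0.166,0,0,-75],[1,0.562,-0.656,-0.166,0,0,-75],[1,0.562,-0.656,-0.166,0,0,-75],[1,0.562,-0.656,-0.166,0,0,-75],[1,0.562,-0.656,-0.166,0,0,-75]]'
python3 - <<'E'
from h import *
s=bot.read_state(); print(np.round(s['position'],3),np.round(s['joint_positions'],1))
ci=viewer.camera_info("wrist"); im,d=viewer.capture("wrist"); W=cloud("wrist",d,ci)
cv2.imwrite("pics/w1.png",im); np.save("pics/w1W.npy",W)
for n,b in dict(base=(.43,.6,0,.28,.012,.028),paneltop=(.48,.55,.06,.2,.112,.126),knobtop=(.47,.57,.17,.27,.158,.172)).items():
    P=W[sel(W,*b)]
    if len(P)>5: print(n,len(P),rect(P),np.round(P.min(0),3),np.round(P.max(0),3))
for t in("latch_knob","panel","panel_center"): print(t,[(round(r['p'],2),np.round(r['xyz'],3).tolist()) for r in models.tip_of("wrist",t)[:3]])
E
```

```text
time_s: 3.05
position: [0.5178, 0.2196, 0.3992]
tcp_rot: [[-0.085, 0.996, -0.001], [0.996, 0.085, -0.001], [-0.001, -0.001, -1.0]]
force: [-0.7, -0.3, -0.9]
opening: 0.997
grasp_force: 0.0
[0.518 0.22  0.399] [11.6 16.8 77.6 -0.  85.7  6.8]
base 7315 (array([514., 136.]), array([249.5, 110.5]), 86.84) [0.452 0.01  0.012] [0.574 0.263 0.027]
paneltop 982 (array([514.2, 136.7]), array([119.4,  18.5]), 86.76) [0.502 0.077 0.113] [0.525 0.197 0.123]
knobtop 455 (array([518.4, 221.6]), array([13.9, 43.9]), -85.25) [0.511 0.199 0.158] [0.526 0.243 0.167]
latch_knob [(0.82, [0.514, 0.218, 0.154])]
panel [(0.8, [0.512, 0.139, 0.02]), (0.72, [0.492, 0.4, -0.001]), (0.69, [0.346, 0.12, 0.002])]
panel_center [(0.89, [0.493, 0.403, 0.053]), (0.71, [0.513, 0.137, 0.071]), (0.71, [0.35, 0.123, 0.048])]
```

View pics/w1.png

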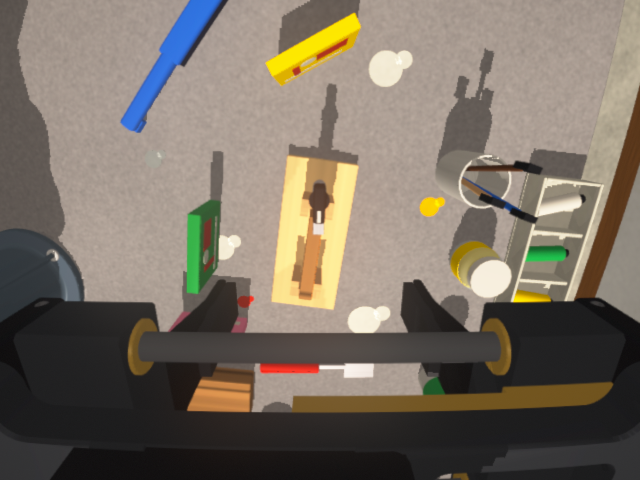

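The wrist view shows the knob at (318,200), aligned with the fingers, and the panel at (310,265). Measured sizes match: base 249x110, panel top 119x18.5 and knob 44x14 mm. Knob (0.518, 0.221), bar at 94.8°. Now I'll descend and grip.

```bash
python3 -m jog '[[1,0.001,0,0.06,0,0,0],[1,0.001,0,0.12,0,0,0],[1,0.001,0,0.18,0,0,0],[1,0.001,0,0.22,0,0,0],[1,0.001,0,0.25,0,0,0],[1,0.001,0,0.25,0,0,0],[0,0.001,0,0.25,0,0,0],[0,0.001,0,0.25,0,0,0],[0,0.001,0,0.25,0,0,0],[0,0.001,0,0.25,0,0,0],[0,0.001,0,0.25,0,0,0],[0,0.001,0,0.25,0,0,0]]'
```

```text
time_s: 4.75
position: [0.5181, 0.2207, 0.1496]
tcp_rot: [[-0.084, 0.996, -0.0], [0.996, 0.084, 0.0], [0.0, -0.0, -1.0]]
force: [0.6, 0.0, -0.6]
opening: 0.403
grasp_force: 0.0
```

```bash
python3 -m jog '[[0,0,0,0,0,0,0],[0,0,0,0,0,0,0],[0,0,0,0,0,0,0],[0,0,0,0,0,0,0],[0,0,0,0,0,0,0]]'
```

```text
time_s: 5.38
position: [0.5172, 0.2206, 0.1494]
tcp_rot: [[-0.084, 0.996, -0.002], [0.996, 0.084, -0.0], [-0.0, -0.002, -1.0]]
force: [-3.1, -0.0, 2.0]
opening: 0.157
grasp_force: 30.0
```

Gripped at 13.7 mm (the bar is 14). Turning 75° anticlockwise, which is negative about tool z.

```bash
python3 -m jog '[[0,0,0,0,0,0,-6],[0,0,0,0,0,0,-14],[0,0,0,0,0,0,-23],[0,0,0,0,0,0,-32],[0,0,0,0,0,0,-41],[0,0,0,0,0,0,-50],[0,0,0,0,0,0,-59],[0,0,0,0,0,0,-68],[0,0,0,0,0,0,-75],[0,0,0,0,0,0,-75],[0,0,0,0,0,0,-75]]'
```

```text
time_s: 6.75
position: [0.5179, 0.2211, 0.1494]
tcp_rot: [[-0.984, 0.179, -0.0], [0.179, 0.984, 0.001], [0.001, 0.001, -1.0]]
force: [-3.3, 2.1, 1.2]
opening: 0.158
grasp_force: 30.0
```

```bash
python3 -m jog '[[0.6,0,0,0,0,0,0],[0.6,0,0,0,0,0,0],[0.6,0,0,0,0,0,0],[0.6,0,0,0,0,0,0],[0.6,0,0,0,0,0,0],[1,0,0,-0.06,0,0,0],[1,0,0,-0.12,0,0,0],[1,0,0,-0.18,0,0,0],[1,0,0,-0.22,0,0,10],[1,0,0,-0.22,0,0,20],[1,0,0,-0.22,0,0,20]]'
python3 - <<'E'
from h import *
s=bot.read_state(); R0=np.array(s['tcp_rot'])
ci=viewer.camera_info("wrist"); im,d=viewer.capture("wrist"); W=cloud("wrist",d,ci); cv2.imwrite("pics/w2.png",im)
c=np.linalg.inv(np.array(ci['world_to_cam']))[:3,3]; print('cam in tool',np.round(R0.T@(c-s['position']),3))
for n,b in dict(base=(.43,.6,0,.28,.012,.028),paneltop=(.48,.55,.06,.2,.112,.126),knobtop=(.47,.57,.17,.27,.158,.172),arm=(.51,.57,.19,.25,.123,.137)).items():
    P=W[sel(W,*b)]
    if len(P)>5: print(n,len(P),rect(P),np.round(P.min(0),3),np.round(P.max(0),3))
rel([.5142,.1368,.25],down(86.8)); rel([.5142,.1368,.1],down(86.8))
E
```

```text
time_s: 8.12
position: [0.518, 0.2206, 0.37]
tcp_rot: [[-0.865, 0.501, 0.001], [0.501, 0.865, 0.0], [-0.001, 0.0, -1.0]]
force: [-0.1, -0.5, -0.4]
opening: 0.996
grasp_force: 0.0
cam in tool [ 0.083  0.    -0.151]
base 7683 (array([513.6, 136.6]), array([251. , 110.2]), 86.51) [0.451 0.009 0.013] [0.574 0.264 0.028]
paneltop 1489 (array([513.3, 136.6]), array([120.6,  18.9]), 86.81) [0.501 0.076 0.112] [0.525 0.197 0.122]
knobtop 528 (array([518.1, 221.6]), array([14.1, 44.2]), -10.76) [0.496 0.212 0.159] [0.54  0.232 0.167]
arm 252 (array([536.3, 220.7]), array([25.4, 52.7]), -3.38) [0.511 0.207 0.124] [0.563 0.234 0.136]
shift [-0.0389 -0.0743  0.1193] turn [-5.000e-02 -1.000e-02  6.319e+01]
shift [-0.039  -0.0742  0.2693] turn [-5.000e-02 -1.000e-02  6.319e+01]
```

View pics/w2.png

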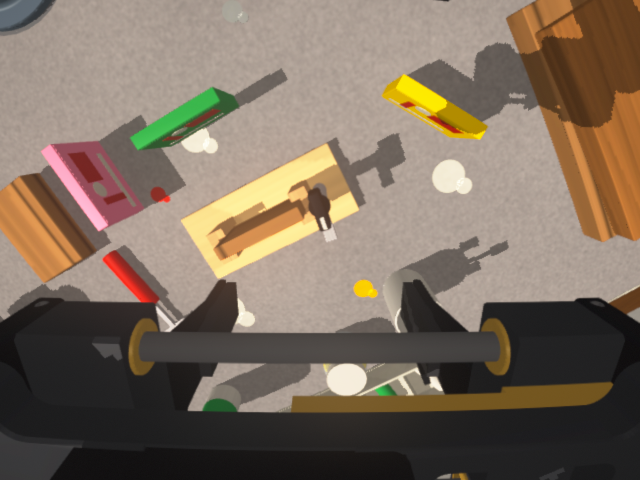

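Latch is at about 83° (1.44 rad): the knob is at (320,200) with the arm pointing away from the panel at (328,228). Next is the panel: go above it, then descend.

```bash
python3 -m jog '[[1,-0.039,-0.074,0.06,0,0,10],[1,-0.039,-0.074,0.1,0,0,20],[1,-0.039,-0.074,0.12,0,0,30],[1,-0.039,-0.074,0.12,0,0,40],[1,-0.039,-0.074,0.12,0,0,50],[1,-0.039,-0.074,0.12,0,0,60],[1,-0.039,-0.074,0.12,0,0,63.2],[1,-0.039,-0.074,0.16,0,0,63.2],[1,-0.039,-0.074,0.2,0,0,63.2],[1,-0.039,-0.074,0.24,0,0,63.2],[1,-0.039,-0.074,0.269,0,0,63.2],[1,-0.039,-0.074,0.269,0,0,63.2],[0,-0.039,-0.074,0.269,0,0,63.2],[0,-0.039,-0.074,0.269,0,0,63.2],[0,-0.039,-0.074,0.269,0,0,63.2],[0,-0.039,-0.074,0.269,0,0,63.2],[0,-0.039,-0.074,0.269,0,0,63.2],[0,-0.039,-0.074,0.269,0,0,63.2],[0,-0.039,-0.074,0.269,0,0,63.2],[0,-0.039,-0.074,0.269,0,0,63.2]]'; python3 -m jog '[[0,0,0,0,0,0,0],[0,0,0,0,0,0,0],[0,0,0,0,0,0,0]]'
```

```text
time_s: 10.68
position: [0.5144, 0.1371, 0.1005]
tcp_rot: [[0.059, 0.998, -0.001], [0.998, -0.059, -0.0], [-0.0, -0.001, -1.0]]
force: [0.1, 0.1, -0.7]
opening: 0.203
grasp_force: 29.9
time_s: 11.05
position: [0.5144, 0.1371, 0.1004]
tcp_rot: [[0.059, 0.998, -0.001], [0.998, -0.059, -0.0], [-0.0, -0.001, -1.0]]
force: [-1.0, 0.1, -0.2]
opening: 0.206
grasp_force: 29.9
```

Pinched at 17.9 mm. Lifting straight up.

```bash
python3 -m jog '[[0,0,0,-0.02,0,0,0],[0,0,0,-0.045,0,0,0],[0,0,0,-0.075,0,0,0],[0,0,0,-0.11,0,0,0],[0,0,0,-0.15,0,0,0],[0,0,0,-0.2,0,0,0],[0,0,0,-0.25,0,0,0],[0,0,0,-0.3,0,0,0],[0,0,0,-0.3,0,0,0]]'
python3 - <<'E'
from h import *
rel([.463,-.23,.40],down(-2))
E
```

```text
time_s: 12.18
position: [0.5168, 0.1373, 0.405]
tcp_rot: [[0.059, 0.998, 0.01], [0.998, -0.059, 0.001], [0.001, 0.01, -1.0]]
force: [-0.2, -0.5, -2.8]
opening: 0.204
grasp_force: 29.9
shift [-0.3698 -0.032   0.0042] turn [ 0.42 -0.52 88.61]
```

```bash
python3 -m jog '[[0,-0.02,0,0,0,0,6],[0,-0.055,-0.005,0,0,0,15],[0,-0.095,-0.01,0,0,0,25],[0,-0.135,-0.012,0,0,0,34],[0,-0.175,-0.016,0,0,0,43],[0,-0.215,-0.02,0,0,0,52],[0,-0.255,-0.023,0,0,0,61],[0,-0.295,-0.026,0,0,0,70],[0,-0.33,-0.029,0,0,0,78],[0,-0.355,-0.031,0,0,0,84],[0,-0.37,-0.032,0,0,0,88.6],[0,-0.37,-0.032,0,0,0,88.6],[0,-0.37,-0.032,0,0,0,88.6],[0,-0.37,-0.032,0,0,0,88.6]]'
python3 - <<'E'
from h import *
s=bot.read_state(); print(np.round(s['position'],3),s['opening'])
for c in("wrist","top","scene"):
    ci=viewer.camera_info(c); im,d=viewer.capture(c); W=cloud(c,d,ci); cv2.imwrite(f"pics/{c}3.png",im); np.save(f"pics/{c}3.npy",W)
    for t in("lens","copy_stand","panel_center","panel_edge"): print(c,t,[(round(r['p'],2),np.round(r['xyz'],3).tolist()) for r in models.tip_of(c,t)[:5]])
    m=models.outline_of(c,"copy_stand")
    if m: 
        m=m[0]['mask']; P=W[m]; 
        for n,z0,z1 in(("base",.01,.026),("head",.15,.3)):
            Q=P[(P[:,2]>z0)&(P[:,2]<z1)]
            if len(Q)>10: print(c,n,len(Q),rect(Q),np.round(Q.min(0),3),np.round(Q.max(0),3))
E
```

```text
time_s: 13.92
position: [0.4608, -0.2294, 0.4002]
tcp_rot: [[0.999, -0.033, -0.001], [-0.033, -0.999, 0.001], [-0.001, -0.001, -1.0]]
force: [-0.1, -0.2, -0.6]
opening: 0.202
grasp_force: 29.9
[ 0.461 -0.229  0.4  ] 0.20165041203366763
wrist lens [(0.66, [0.456, -0.41, 0.2])]
wrist copy_stand [(0.65, [0.469, -0.466, 0.002])]
wrist panel_center [(0.78, [0.352, 0.124, 0.047]), (0.76, [0.347, -0.037, 0.048]), (0.63, [0.461, -0.229, 0.319])]
wrist panel_edge [(0.9, [0.349, 0.18, 0.05]), (0.76, [0.518, -0.232, 0.368]), (0.69, [0.29, -0.036, 0.052])]
top lens [(0.88, [0.465, -0.407, 0.199])]
top copy_stand [(0.92, [0.464, -0.47, 0.003])]
top panel_center [(0.86, [0.348, 0.121, 0.052]), (0.75, [0.493, 0.404, 0.051]), (0.52, [0.463, -0.228, 0.369])]
top panel_edge [(0.81, [0.546, 0.434, 0.049]), (0.75, [0.349, 0.18, 0.049])]
top base 1249 (array([ 468.3, -495.9]), array([159.9, 172.8]), -84.53) [ 0.383 -0.587  0.01 ] [ 0.553 -0.41   0.026]
top head 2262 (array([ 467.2, -477.6]), array([120.8, 151.7]), -84.29) [ 0.405 -0.554  0.162] [ 0.529 -0.4    0.299]
scene lens [(0.6, [0.462, -0.409, 0.197])]
scene copy_stand [(0.88, [0.464, -0.468, -0.001]), (0.61, [0.343, -0.188, 0.001]), (0.41, [0.774, -0.132, -0.004])]
scene panel_center [(0.98, [0.347, 0.122, 0.049]), (0.77, [0.464, -0.228, 0.367]), (0.67, [0.344, -0.04, 0.054]), (0.62, [0.495, 0.4, 0.05]), (0.37, [0.345, -0.188, -0.002])]
scene panel_edge [(0.96, [0.347, 0.182, 0.052]), (0.93, [0.521, -0.234, 0.371]), (0.79, [0.287, -0.039, 0.051]), (0.66, [0.545, 0.436, 0.05]), (0.49, [0.735, 0.26, -0.002])]
scene base 2526 (array([ 416.9, -503.3]), array([273.7, 168.7]), 6.07) [ 0.285 -0.588  0.01 ] [ 0.559 -0.406  0.026]
scene head 2522 (array([ 411.8, -498.1]), array([525.3, 160.2]), 9.84) [ 0.167 -0.622  0.15 ] [ 0.684 -0.405  0.3  ]
```

View pics/wrist3.png

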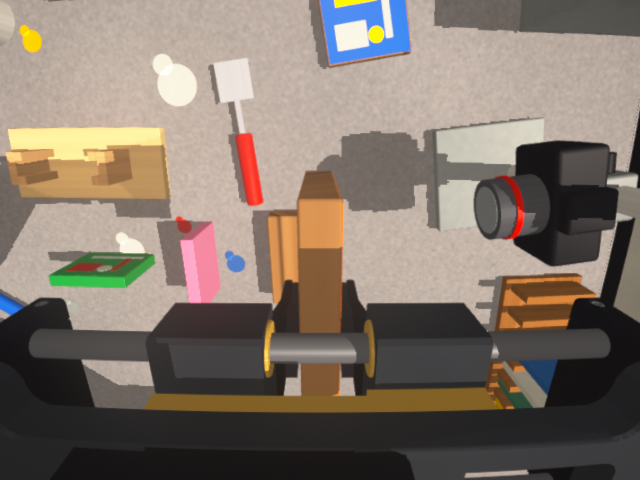

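The wrist view shows the held panel at (320,280), the lens front at (487,208) with the red ring at (515,208), and the base edge at (435,180), slightly rotated (~5.5°). Next I'll fit the barrel axis and check the held panel's yaw.

```bash
python3 - <<'E'
from h import *
from scipy.optimize import least_squares
def fit(P,phi=None):
    def res(q):
        a=np.radians(q[2]); dirn=np.array([np.cos(a),np.sin(a),0]); n=np.array([-np.sin(a),np.cos(a),0])
        D=P-np.array([.463,-.42,0]); return np.hypot(D@n-q[0],D[:,2]-q[1])-q[3]
    return least_squares(res,[0,.2,95,.032],loss='soft_l1',f_scale=.001)
for c in("wrist","top","scene"):
    W=np.load(f"pics/{c}3.npy"); m=sel(W,.415,.51,-.438,-.41,.15,.25); P=W[m]
    v,u=np.nonzero(m); print(c,len(P),(u.min(),u.max(),v.min(),v.max()) if len(P) else '')
    if len(P)>30:
        r=fit(P); q=r.x; print(' free',np.round(q,4),'rms',np.sqrt(np.mean(r.fun**2)).round(4))
        a=np.radians(q[2]); d=np.array([np.cos(a),np.sin(a)]); Q=W[sel(W,.42,.51,-.46,-.38,.17,.24)]
        s=(Q[:,:2]-[.463,-.42])@np.array([np.cos(np.radians(95.5)),np.sin(np.radians(95.5))]); print(' front s pct',np.round(np.nanpercentile(s,[90,95,98,99.5,100]),4))
W=np.load("pics/wrist3.npy")
# lens front face, base outline and head edges in wrist
F=W[190:226,480:494].reshape(-1,3); F=F[np.isfinite(F[:,0])]; print('front pts',np.round(np.median(F,0),4))
A=np.c_[F[:,0],F[:,2],np.ones(len(F))]; k=np.linalg.lstsq(A,F[:,1],rcond=None)[0]; print('plane y=ax+bz+c',np.round(k,3),'yaw of normal',90-np.degrees(np.arctan(k[0])), 'resid',np.std(A@k-F[:,1]).round(4))
B=W[sel(W,.37,.56,-.6,-.36,.01,.026)]; print('base',rect(B),len(B))
P=W[sel(W,.38,.56,-.26,-.2,.362,.40)]; print('paneltop',len(P),rect(P),np.round(np.percentile(P[:,2],[5,50,95]),4))
print('expected tool a',np.degrees(np.arctan2(*np.array(bot.read_state()['tcp_rot'])[[1,0],0])))
# head edges
H=W[sel(W,.40,.54,-.56,-.44,.2,.32)]; print('head',rect(H),len(H))
im=cv2.imread("pics/wrist3.png")[110:290,420:640]; im2=cv2.imread("pics/top3.png")[220:310,430:550]
cv2.imwrite("pics/c3.png",np.vstack([cv2.resize(im,(440,360),interpolation=2),cv2.resize(im2[:60],(440,220),interpolation=2)]))
E
```

```text
wrist 1720 (np.int64(481), np.int64(532), np.int64(176), np.int64(239))
 free [-0.00000e+00  1.99500e-01  9.35147e+01  3.19000e-02] rms 0.0011
 front s pct [0.0136 0.0139 0.0141 0.0145 0.0151]
top 287 (np.int64(460), np.int64(472), np.int64(251), np.int64(277))
 free [2.00000e-03 1.97800e-01 9.44703e+01 3.25000e-02] rms 0.0024
 front s pct [0.0156 0.0162 0.0166 0.0172 0.0181]
scene 308 (np.int64(159), np.int64(173), np.int64(202), np.int64(228))
 free [1.20000e-03 2.02100e-01 9.12862e+01 3.06000e-02] rms 0.0022
 front s pct [0.0085 0.0113 0.0128 0.0138 0.0143]
front pts [ 0.4642 -0.4062  0.2017]
plane y=ax+bz+c [ 0.101 -0.009 -0.451] yaw of normal 84.20522098535979 resid 0.0004
base (array([ 471.3, -497.3]), array([159.9, 171. ]), -84.14) 6799
paneltop 676 (array([ 496.2, -231.4]), array([35.4, 50.6]), -2.26) [0.3663 0.3913 0.3989]
expected tool a -1.990510308218614
head (array([ 471. , -496.4]), array([120.4, 117.3]), 3.99) 10528
```

View pics/c3.png

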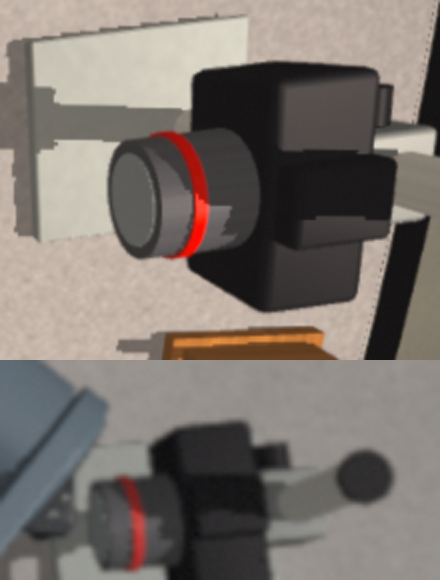

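```bash
python3 - <<'E'
from h import *
a=np.radians(95.7); d=np.array([np.cos(a),np.sin(a)]); n=np.array([d[1],-d[0]])
W=np.load("pics/wrist3.npy"); Q=W[sel(W,.42,.51,-.46,-.38,.15,.25)]
s=(Q[:,:2]-[.463,-.42])@d; t=(Q[:,:2]-[.463,-.42])@n
print(np.histogram(s,bins=np.arange(-.04,.018,.002)))
f=s>.0105
c,r=cv2.minEnclosingCircle(np.c_[t[f],Q[f,2]].astype(np.float32)*1000); print('circle',np.round(c,1),round(r,1),'ranges',np.round(np.percentile(t[f],[.5,50,99.5]),4),np.round(np.percentile(Q[f,2],[.5,50,99.5]),4))
S=np.median(s[f&(s>.012)]); L=np.array([.463,-.42])+d*S+n*c[0]/1000; print('lens',np.round(L,4),round(c[1]/1000,4),S)
for ph in(95.7,):
  for lo,hi in((-.03,-.005),(-.015,.009)):
    g=(s>lo)&(s<hi); P=np.c_[t[g],Q[g,2]]
    from scipy.optimize import least_squares
    r=least_squares(lambda q:np.hypot(*(P-q).T)-.032,[0,.2],loss='soft_l1',f_scale=.001); print(lo,hi,np.round(r.x,4))
T=[*(L+.15*d),c[1]/1000+.0304]; print(T); rel(T,down(5.7))
E
```

```text
(array([ 387,  851,  460,  113,  114,  127,  108,  125,  110,  116,  116,
        119,  112,  120,   85,   71,  127,  122,  219,  120,  113,  124,
        113,  126,  115,  123, 1151,  197]), array([-4.00000000e-02, -3.80000000e-02, -3.60000000e-02, -3.40000000e-02,
       -3.20000000e-02, -3.00000000e-02, -2.80000000e-02, -2.60000000e-02,
       -2.40000000e-02, -2.20000000e-02, -2.00000000e-02, -1.80000000e-02,
       -1.60000000e-02, -1.40000000e-02, -1.20000000e-02, -1.00000000e-02,
       -8.00000000e-03, -6.00000000e-03, -4.00000000e-03, -2.00000000e-03,
        3.46944695e-17,  2.00000000e-03,  4.00000000e-03,  6.00000000e-03,
        8.00000000e-03,  1.00000000e-02,  1.20000000e-02,  1.40000000e-02,
        1.60000000e-02]))
circle [  0.2 199.6] 33.1 ranges [-0.0307  0.0018  0.0315] [0.1678 0.2042 0.2314]
lens [ 0.4619 -0.4065] 0.1996 0.013549884989435778
-0.03 -0.005 [-0.0004  0.1992]
-0.015 0.009 [-0.0002  0.1995]
[np.float64(0.4469694550343965), np.float64(-0.2572374969153644), 0.22997266235351563]
shift [-0.013   0.0273  0.1706] turn [-0.   -0.   -7.69]
```

Lens is at (0.462, -0.4065, 0.1994), line of sight 95.7°, and all the fits agree. Presenting.

```bash
python3 -m jog '[[0,-0.004,0.008,0.01,0,0,-2],[0,-0.009,0.02,0.03,0,0,-5],[0,-0.013,0.027,0.06,0,0,-7.7],[0,-0.013,0.027,0.09,0,0,-7.7],[0,-0.013,0.027,0.12,0,0,-7.7],[0,-0.013,0.027,0.145,0,0,-7.7],[0,-0.013,0.027,0.16,0,0,-7.7],[0,-0.013,0.027,0.1706,0,0,-7.7],[0,-0.013,0.027,0.1706,0,0,-7.7],[0,-0.013,0.027,0.1706,0,0,-7.7],[0,-0.013,0.027,0.1706,0,0,-7.7]]'
python3 - <<'E'
from h import *
rel([.4468,-.2572,.2298],down(5.7))
a=np.radians(95.7); d=np.array([np.cos(a),np.sin(a)]); n=np.array([d[1],-d[0]])
for c in("wrist","top","scene"):
    ci=viewer.camera_info(c); im,dd=viewer.capture(c); W=cloud(c,dd,ci); cv2.imwrite(f"pics/{c}4.png",im)
    for t in("lens","panel_center","panel_edge","copy_stand"): print(c,t,[(round(r['p'],2),np.round(r['xyz'],3).tolist()) for r in models.tip_of(c,t) if r['p']>.4 and r['xyz'][1]<-.2])
    for o in models.outline_of(c,"panel"):
        P=W[o['mask']]; P=P[np.isfinite(P[:,0])]
        if len(P) and abs(np.median(P[:,1])+.257)<.03:
            P=P[np.abs(P[:,1]+.257)<.03]; t=(P[:,:2]-[.4619,-.4065])@n; s=(P[:,:2]-[.4619,-.4065])@d
            print(c,'panel pts',len(P),'along-width',np.round(np.percentile(t,[1,99]),4),'dist',np.round(np.percentile(s,[1,50,99]),4),'z',np.round(np.percentile(P[:,2],[1,99]),4))
            # faces: fit line s vs t for far(+y) and near(-y) faces
            for lo,hi in((.138,.145),(.155,.164)):
                g=(s>lo)&(s<hi)&(P[:,2]<.22)
                if g.sum()>60: print('  face',lo,g.sum(),'yaw err deg',np.degrees(np.polyfit(t[g],s[g],1)[0]).round(2),'tilt',np.degrees(np.polyfit(P[g,2],s[g],1)[0]).round(2),np.median(s[g]).round(4))
E
```

```text
time_s: 16.2
position: [0.4474, -0.2573, 0.2308]
tcp_rot: [[0.995, 0.1, 0.001], [0.1, -0.995, -0.001], [0.001, 0.001, -1.0]]
force: [-0.2, -0.3, -0.7]
opening: 0.207
grasp_force: 29.9
shift [-0.0006 -0.0001  0.001 ] turn [ 0.08 -0.07  0.02]
wrist lens [(0.84, [0.459, -0.41, 0.201])]
wrist panel_center []
wrist panel_edge [(0.7, [0.501, -0.251, 0.2])]
wrist copy_stand [(0.95, [0.467, -0.47, 0.003])]
wrist panel pts 8112 along-width [-0.0333  0.061 ] dist [0.1399 0.149  0.1579] z [0.1688 0.2514]
  face 0.138 129 yaw err deg 100.54 tilt -0.14 0.1428
  face 0.155 87 yaw err deg -146.33 tilt 0.16 0.1564
top lens [(0.87, [0.464, -0.41, 0.199])]
top panel_center []
top panel_edge []
top copy_stand [(0.84, [0.464, -0.471, 0.001])]
top panel pts 56 along-width [-0.0544 -0.0295] dist [0.1427 0.1494 0.1596] z [0.2432 0.2551]
scene lens [(0.84, [0.46, -0.409, 0.2])]
scene panel_center [(0.67, [0.448, -0.258, 0.196])]
scene panel_edge [(0.76, [0.508, -0.252, 0.203])]
scene copy_stand [(0.79, [0.466, -0.465, -0.004]), (0.73, [0.447, -0.257, 0.196]), (0.64, [0.445, -0.256, 0.154])]
scene panel pts 553 along-width [-0.1506  0.0614] dist [0.1395 0.1474 0.1846] z [0.0038 0.2548]
  face 0.138 137 yaw err deg 1.25 tilt -0.23 0.1407
```

View pics/scene4.png

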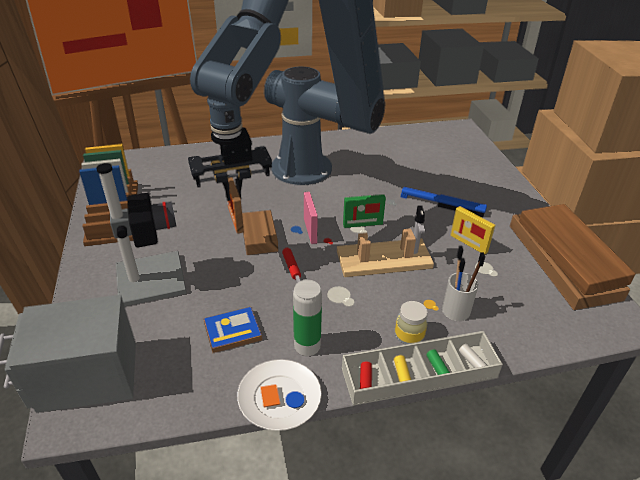

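The scene view shows the panel held upright at (235,208) facing the lens at (168,214), clear of everything. The stand is empty with the latch open at (420,215), and the bystanders are unmoved. Distance is 149–150 mm and all centre offsets are about 1 mm. Handing in.

```bash
python3 -c "
from rig import workorder; print(workorder.hand_in())"
```

```text
the job is handed in; nothing more can be done
None
```

The job is handed in, with no verdict shown: the latch is open at about 1.44 rad, and the orange panel is held upright and still, painted side to the lens. By my measurements it is about 15 cm out and centred to within about 1 mm.

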